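Slide the tray divider over and load the long blank

ROBOT

A 6-joint arm with a two-finger parallel gripper is mounted at the origin on a cart in front of the work surface, level with it; the furniture and walls round the work are solid. World frame = base frame: x ahead of the robot, y to its left, z up, the work surface at z = 0. Lengths are in m, angles in rad, forces in N, time in s.
With the tool pointing down it reaches from about 0.35 to 0.975 m from the base axis. Payload 7.1 kg.
Tool frame: the origin (TCP) lies midway between the tips of the shut fingers; the grasp point (between the pads) lies 19 mm behind it; z points along the fingers, x is the direction in which the jaws open and shut, and the axes are right-handed (so a half turn about z gives the same grasp; the last joint's range is limited). The gripper opens to 88 mm and grips with 3 to 60 N. Pads are 20 mm wide; open, the fingers measure 115 mm over their backs; the gripper's body (75 mm by 178 mm) begins 61 mm behind the grasp point.
Start: joints at [-1.367, 0.423, 1.63, -0, 1.089, -0.019], TCP at [0.138, -0.61, 0.223] pointing down, gripper open.
Joint ranges: [-3, 3], [-0.9, 2.11], [0.09, 2.58], [-1.31, 4.45], [0.11, 2.69], [-2.54, 2.54]. Speed limits (rad/s): [2.39, 2.39, 3.01, 3.14, 3.14, 3.14].

INTERFACE

Orientations are given as a unit quaternion [w, x, y, z].
In Python, from station import move_pose, movel, movej, command_gripper, wait, inverse_kinematics, read_camera, camera_info, MotionError, job_done, get_time, get_joint_pos, get_qvel, get_effort, get_tcp_pos, get_ee_rot, get_ft_force, get_ft_torque, get_grip_width gives the robot as it stands. Calls block until the motion is done:
- move_pose(position, orientation): joint-space move of the TCP to a pose.
- movel(position, frame=None, v=0.15, until_force=None): straight line of the TCP; frame=None keeps the orientation; v is the mean speed in m/s. With until_force (N) it stops when the force on the tool has changed by that much, and returns True; else False.
- movej(angles): joint-space move.
- command_gripper(opening): opening from 0.0 (shut) to 1.0 (fully open); the grip force is fixed at half the most; returns when the fingers have stopped.
- wait(seconds).
- inverse_kinematics(position, orientation): joint angles nearest the present ones, or None.
- read_camera(name): name is "scene" or "top"; returns the picture (384x512x3 uint8, red, green, blue); there is no depth.
- camera_info(name): a dict with "intrinsics" (3x3 intrinsics, pixels), "T" (4x4, takes a point from camera to world coordinates). Camera axes: x right, y up, looking along -z (the intrinsics and any distortion apply to the point x, -y, -z); pixel columns grow to the right and rows downward; lengths in m; the calibration is good to about 2 mm. A picture is of the moment at which its call begins. camera_info takes no time and is no camera call.
A pose or a line that the arm cannot do raises MotionError and nothing moves.
- job_done(): hands the job in, once; it reports no verdict.
Readings, each from a call of its own:
- get_time(): time.
- get_joint_pos(): joint angles.
- get_qvel(): joint speeds.
- get_effort(): joint torques, N m.
- get_tcp_pos(): TCP position.
- get_ee_rot(): TCP orientation.
- get_ft_force(): force on the tool from outside, world axes, zero at the start.
- get_ft_torque(): the same for the moment, N m.
- get_grip_width(): opening from 0.0 (shut) to 1.0 (fully open).
Only numpy, scipy, OpenCV 4.12 (cv2) and the standard library are available. Lean on these libraries where they do the work, as an engineer would, in place of code of your own. Each camera call takes 0.05 s, during which the arm holds its last target. There are 200 camera calls.

TASK

The parts tray on the bench has one sliding divider, and an offcut already lies at its right-hand end. Slide the divider to the right, towards the offcut, until the bay on the left is long enough for the longer of the two square turning blanks that lie in front of the tray, then lay that blank flat and lengthwise in the left bay. The offcut stays flat in the right bay, with the divider between the two.

Things in the scene. Friction and masses are not known exactly. Their poses are not given: they have to be found in the camera images.
- tray: Fixed open plywood tray, 116 mm wide (its x) by 376 mm long (its y) by 42 mm high, walls and floor 8 mm thick, so 100 x 360 mm inside. Origin at the centre of its underside on the bench; z up. Its +y end is the left-hand end seen from the robot, its -y end the right-hand end, where the offcut lies. It stands long side across in front of the robot, turned up to 12 degrees. A lathe 0.33 m high stands fixed to the left of the work.
- divider (a joint): Position of the tray's sliding wooden divider along the tray's y, in m: 0 is the middle of the tray, positive towards the left (+y) end, limits -0.12 and 0.12. It starts between 0 and 0.10, too far left for the long blank. The divider is a 6 mm panel across the tray with a 14 mm thick saddle bar over both side walls; it slides with about 2.5 N of friction and stays where it is left. Between about -0.084 and -0.033 both parts fit their bays.
- divider_grip (a point): Point in the divider's upright grip, 70 mm above the bench: a wooden tab 44 mm wide (tray x), 14 mm thick (tray y), rising from 52 to 86 mm above the bench, in the middle of the tray's width. Axes as the tray's. It can be pinched from above across its 14 mm thickness.
- blank_mid (a point): Centre (half-way up) of the longer square turning blank, light wood, 210 x 28 x 28 mm, 0.11 kg, lying loose on the bench between tray and robot, lengthwise roughly across in front of the robot. The point's x axis runs along its length, z is up. A similar but shorter blank (160 x 25 x 25 mm) lies near it and is not needed.
- offcut_mid (a point): Centre (half-way up) of the loose wooden offcut block, 81 x 36 x 26 mm, 0.04 kg, lying on the tray floor at the right-hand end, about lengthwise. The point's x axis runs along its length, z is up.

How it is judged:
By the outcome, as a careful person would: the job done as asked, in the order asked, and still so for the second after the job is handed in, with the robot touching nothing.
It also fails if it takes over 53 s, if anything falls off the work surface, if the arm or the gripper's body presses on something with over 40 N, if the wrist force passes 120 N, or if a joint passes its speed limit or range.

## Working session

There is one attempt and no reset: what is moved stays moved. The work goes in short steps, each a Python script; the robot and the scene stay as the last script left them, time stands still between calls to the robot, and variables do not carry over. Pictures are saved under pics/ and viewed, about 8 in all and at most 12, crops included, and the job is handed in when it is done.

```bash
mkdir -p pics; ls; python3 - <<'E'
from station import *
import cv2
for n in("scene","top"):
    cv2.imwrite(f"pics/{n}0.png",cv2.resize(read_camera(n)[:,:,::-1],None,fx=1.5,fy=1.5))
    c=camera_info(n);print(n,{k:(v.round(3).tolist() if hasattr(v,'round') else v) for k,v in c.items()})
print(get_time())
E
```

```text
pics
scene {'intrinsics': [[360.46, 0.0, 256.768], [0.0, 360.46, 189.999], [0.0, 0.0, 1.0]], 'T': [[0.884, 0.358, -0.299, 0.286], [-0.467, 0.675, -0.571, -0.426], [-0.003, 0.645, 0.764, 0.698], [0.0, 0.0, 0.0, 1.0]]}
top {'intrinsics': [[415.206, 0.0, 254.124], [0.0, 415.206, 189.444], [0.0, 0.0, 1.0]], 'T': [[0.005, 0.986, -0.166, 0.42], [-1.0, 0.007, 0.01, 0.056], [0.011, 0.166, 0.986, 0.951], [0.0, 0.0, 0.0, 1.0]]}
0.1
```

View pics/top0.png

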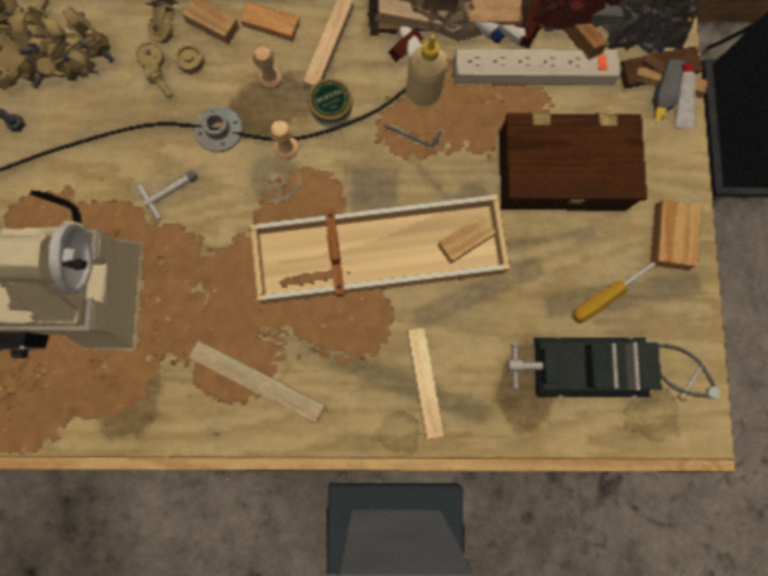

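View pics/scene0.png

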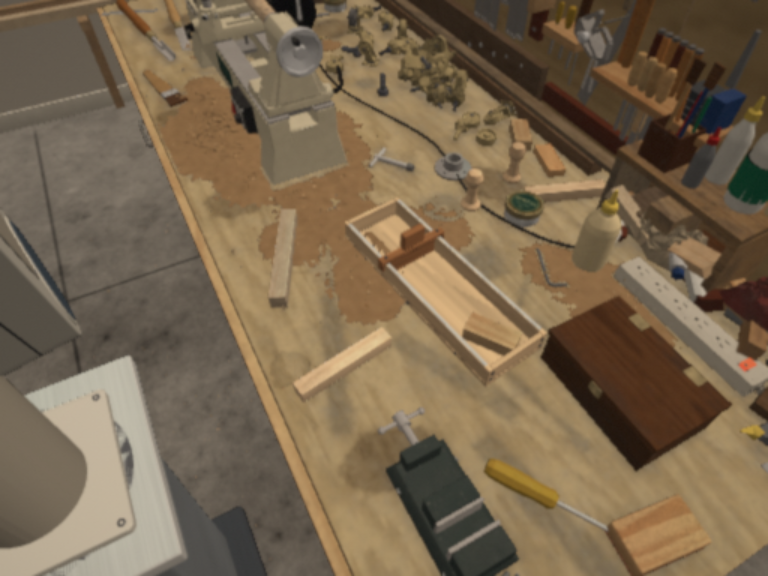

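Top view (1.5× scale) shows the tray at about (253–507, 198–300), with the divider near x≈336 and the offcut skewed near (468,238). The left blank, (193,345)–(322,415), is the longer one. The right blank, (417,330)–(437,437), is shorter. I'll zoom in and try masks.

```bash
cat > h.py <<'E'
from station import *
import numpy as np, cv2
def ray(n,px,z):
    "original-resolution pixels -> world points on plane z"
    c=camera_info(n);K=np.array(c["intrinsics"]);T=np.array(c["T"])
    d=np.linalg.inv(K)@np.r_[np.array(px,float),1]; d=T[:3,:3]@(d*[1,-1,-1])
    o=T[:3,3]; return o+d*(z-o[2])/d[2]
def proj(n,P):
    c=camera_info(n);K=np.array(c["intrinsics"]);T=np.array(c["T"])
    q=T[:3,:3].T@(np.array(P)-T[:3,3]); q=K@(q*[1,-1,-1]); return q[:2]/q[2]
E
python3 - <<'E'
from h import *
im=read_camera("top");cv2.imwrite("pics/top_raw.png",im[:,:,::-1])
cv2.imwrite("pics/crop1.png",cv2.resize(im[125:290,120:350,::-1],None,fx=3.4,fy=3.4,interpolation=cv2.INTER_CUBIC))
hsv=cv2.cvtColor(im,cv2.COLOR_RGB2HSV)
for name,(x,y) in dict(blank=(170,253),bench=(250,260),dust=(150,265),dust2=(200,235),wall=(250,140),floor=(250,170),div=(223,165),offc=(310,160),short=(283,250)).items(): print(name,im[y,x],hsv[y,x])
E
```

```text
blank [163 140 106] [ 18  89 163]
bench [143 119  79] [ 19 114 143]
dust [132  95  60] [ 15 139 132]
dust2 [136 114  78] [ 19 109 136]
wall [186 177 154] [ 22  44 186]
floor [198 165 112] [ 18 111 198]
div [135  82  44] [ 13 172 135]
offc [170 130  81] [ 17 134 170]
short [218 188 137] [ 19  95 218]
```

View pics/crop1.png

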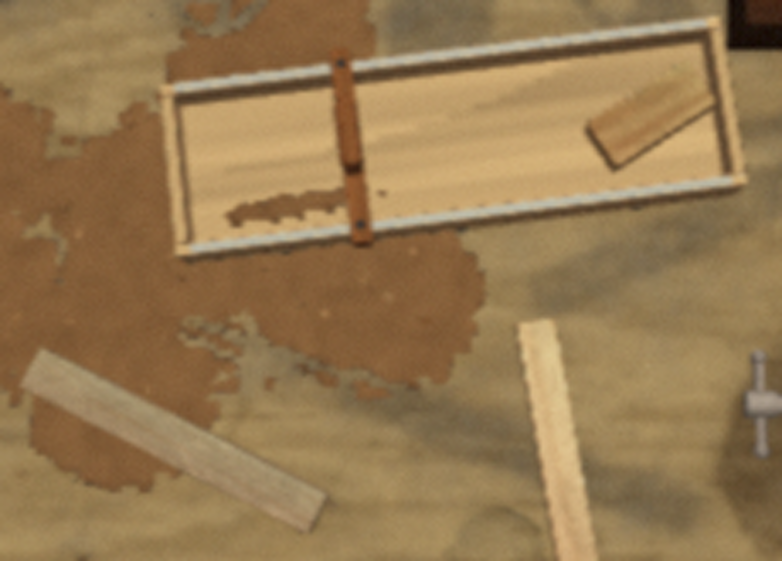

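The crop shows the tray's top corners at (162,88), (715,20), (747,184) and (178,254), and the divider saddle running from (341,60) to (361,240). The left blank's corners are at (40,350), (22,383), (308,530) and (326,494).

```bash
python3 - <<'E'
from h import *
np.set_printoptions(precision=4,suppress=True)
im=cv2.imread("pics/top_raw.png")[:,:,::-1].copy();hsv=cv2.cvtColor(im,cv2.COLOR_RGB2HSV)
cr=lambda l:[(np.array(p)+.5)/3.4-.5+[120,125] for p in l]
def W(l,z,n="top"): return np.array([ray(n,p,z)[:2] for p in cr(l)])
def quad(m,roi):
    x0,y0,x1,y1=roi;k=np.zeros(m.shape,np.uint8);k[y0:y1,x0:x1]=m[y0:y1,x0:x1]
    k=cv2.morphologyEx(k,cv2.MORPH_OPEN,np.ones((3,3),np.uint8))
    c=max(cv2.findContours(k,0,1)[0],key=cv2.contourArea);return c,cv2.minAreaRect(c)
d=lambda q:np.linalg.norm(q-np.roll(q,-1,0),axis=1)
t=W([(162,88),(715,20),(747,184),(178,254)],.042);print("tray",t.tolist(),d(t),"c",t.mean(0))
y=(t[0]+t[3]-t[1]-t[2]);y/=np.linalg.norm(y);x=np.array([y[1],-y[0]]);x2=(t[0]+t[1]-t[2]-t[3]);x2/=np.linalg.norm(x2);print("yaxis",y,"x",x,x2)
b=W([(40,350),(326,494),(308,530),(22,383)],.028);print("blank",b.tolist(),d(b),"c",b.mean(0))
s=W([(541-22,322),(554,320),(597,561),(557,561)],.025);print("short (cut)",d(s))
o=W([(587,125),(612,165),(715,102)],.034);print("offc",((o-t.mean(0))@np.c_[x,y]),d(o))
g=W([(341,60),(361,240)],.052);print("saddle",(g-t.mean(0))@np.c_[x,y])
H,S,V=[hsv[:,:,i].astype(int) for i in range(3)]
for nm,m,roi,z in(("blank",((S<100)&(V>115)).astype(np.uint8)*255,(122,222,222,285),.028),("div",((S>150)).astype(np.uint8)*255,(212,140,235,200),.052)):
    c,r=quad(m,roi);q=np.array([ray("top",p,z)[:2] for p in cv2.boxPoints(r)]);print(nm,cv2.contourArea(c),r,"dims",d(q),"c",q.mean(0),"tray:",(q.mean(0)-t.mean(0))@np.c_[x,y])
# short blank full
q=np.array([ray("top",p,.025)[:2] for p in [(278+5.5,220),(290,291)]]);print("short len",d(q)[0])
E
```

```text
tray [[0.6605473812609538, 0.24269980628077478], [0.7105097440899685, -0.12515839347390004], [0.5987038464968707, -0.14341596403887094], [0.5497079362599975, 0.22791937009088026]] [0.3712 0.1133 0.3746 0.1118] c [0.6299 0.0505]
yaxis [-0.1327  0.9912] x [0.9912 0.1327] [0.9892 0.1468]
blank [[0.48802310754403794, 0.3177601188320668], [0.39694977287108385, 0.1299605625907332], [0.37432225564585375, 0.14097619813696705], [0.4666036574128576, 0.3282307295927993]] [0.2087 0.0252 0.2088 0.0238] c [0.4315 0.2292]
short (cut) [0.0231 0.1566 0.0256 0.1549]
offc [[-0.0023 -0.0904]
 [-0.0314 -0.103 ]
 [ 0.0026 -0.1777]] [0.0316 0.0821 0.0875]
saddle [[ 0.0573  0.0665]
 [-0.0633  0.0673]]
blank 956.5 ((171.0843505859375, 253.81149291992188), (93.97555541992188, 12.569149017333984), 27.12130355834961) dims [0.0271 0.2083 0.0267 0.2074] c [0.4315 0.2287] tray: [-0.1729  0.2029]
div 199.5 ((222.37535095214844, 167.0657501220703), (44.59571838378906, 6.071717739105225), 83.9909896850586) dims [0.0135 0.1011 0.0133 0.1011] c [0.6217 0.1176] tray: [0.0008 0.0676]
short len 0.1550569549672197
```

Sizes agree with the given ones (tray 0.373×0.113, blank 0.208×0.027). The divider is at +0.067, the tray centre at (0.630,0.0505) and its yaw about 7.8°. Next I slide the divider to about -0.058.

```bash
cat >> h.py <<'E'
from scipy.spatial.transform import Rotation as R
YAW=np.deg2rad(7.8); C=np.array([.630,.0505])
TX=np.array([np.cos(YAW),np.sin(YAW)]);TY=np.array([-np.sin(YAW),np.cos(YAW)])
def tw(x,y,z): return [*(C+x*TX+y*TY),z]
def quat(xdir):
    X=np.r_[np.array(xdir)/np.linalg.norm(xdir),0];Z=np.array([0,0,-1.]);M=np.c_[X,np.cross(Z,X),Z]
    return R.from_matrix(M).as_quat()[[3,0,1,2]]
def best(p,xdir):
    "of the two half-turn grasps, the one with the smaller last joint"
    l=[(abs(j[5]),tuple(quat(s*np.array(xdir)))) for s in(1,-1) if (j:=inverse_kinematics(p,quat(s*np.array(xdir)))) is not None]
    return np.array(min(l)[1])
def st(s): print(s,"t",round(get_time(),2),"tcp",np.round(get_tcp_pos(),4),"w",round(get_grip_width()*88,1),"F",np.round(get_ft_force(),1))
E
python3 - <<'E'
from h import *
p=tw(0,.067,.16);q=best(p,TY);print(q,inverse_kinematics(p,q))
move_pose(p,q);command_gripper(.6);st("above")
if movel(tw(0,.067,.058),v=.1,until_force=8): st("CONTACT")
else:
    st("down");command_gripper(0);st("grip")
    movel(tw(0,-.058,.058),v=.08);st("slid")
    command_gripper(.6);movel(tw(0,-.058,.2));st("up")
b=[.4315,.2289,.2];u=np.array([.0911,.1876]);n=[-u[1],u[0]]
qb=best(b,n);print(qb,inverse_kinematics(b,qb));move_pose(b,qb);st("over blank")
cv2.imwrite("pics/s1.png",cv2.resize(read_camera("scene")[100:290,150:400,::-1],None,fx=3,fy=3,interpolation=2))
cv2.imwrite("pics/t1.png",read_camera("top")[:,:,::-1])
E
```

```text
[0.         0.65737525 0.75356339 0.        ] [ 1.67227767e-01  5.06014217e-01  1.65787943e+00 -4.44089210e-16
  9.77699011e-01 -1.53970424e+00]
above t 3.93 tcp [0.6209 0.1169 0.16  ] w 52.7 F [0.1 1.7 0.1]
down t 5.1 tcp [0.6215 0.117  0.0587] w 52.7 F [-0.  -0.1 -0.9]
grip t 5.78 tcp [0.6209 0.1169 0.058 ] w 13.5 F [-0.2 -1.   1.9]
slid t 7.49 tcp [ 0.6378 -0.0072  0.0581] w 14.2 F [-2.4 -1.   4.9]
up t 9.36 tcp [ 0.6372 -0.007   0.199 ] w 52.9 F [ 0.3 -0.5 -0.5]
[-0.          0.97456294 -0.22411398  0.        ] [ 4.63364424e-01  2.54216978e-01  1.94502008e+00 -4.44089210e-16
  9.42355596e-01  9.15432023e-01]
over blank t 11.62 tcp [0.4317 0.2288 0.1999] w 52.6 F [-0.2  0.   0.9]
```

View pics/s1.png

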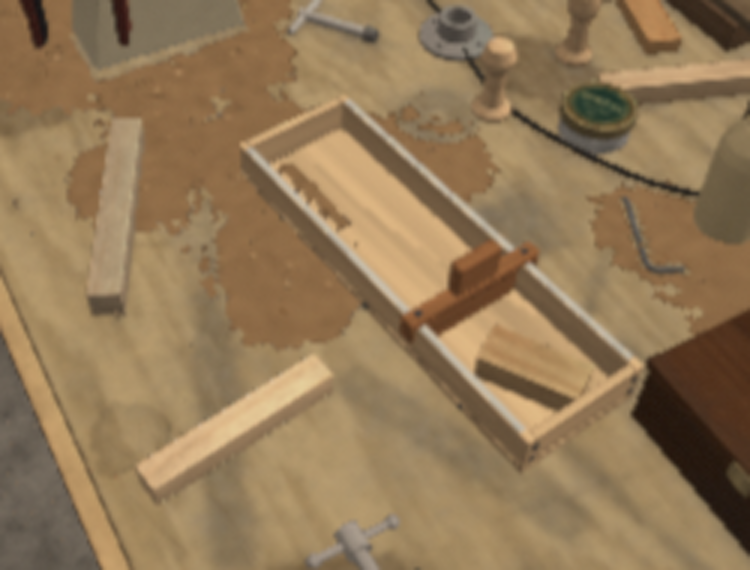

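View pics/t1.png

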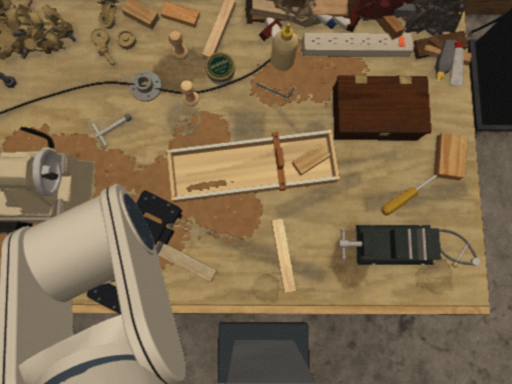

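```bash
python3 - <<'E'
from h import *
p=get_tcp_pos();print(proj("scene",p),proj("top",p),proj("scene",[.4315,.2289,.014]),proj("top",[.4315,.2289,.014]))
im=read_camera("scene");cv2.imwrite("pics/s2.png",im[:,:,::-1])
t=cv2.imread("pics/t1.png")[:,:,::-1].copy();hsv=cv2.cvtColor(t,cv2.COLOR_RGB2HSV)
m=(hsv[:,:,1]>150).astype(np.uint8)*255;k=np.zeros_like(m);k[125:192,265:295]=m[125:192,265:295]
k=cv2.morphologyEx(k,cv2.MORPH_OPEN,np.ones((3,3),np.uint8))
r=cv2.minAreaRect(max(cv2.findContours(k,0,1)[0],key=cv2.contourArea));w=ray("top",r[0],.052)[:2]-C;print("div",r,w@TX,w@TY)
E
```

```text
[177.71056182 112.03649325] [152.69892604 252.23984052] [189.76054197 169.76789712] [171.85031827 253.74503483]
div ((279.4071044921875, 159.7139434814453), (44.55158615112305, 7.417022228240967), 81.46923065185547) 0.0007604611319624015 -0.06003349776273338
```

View pics/s2.png

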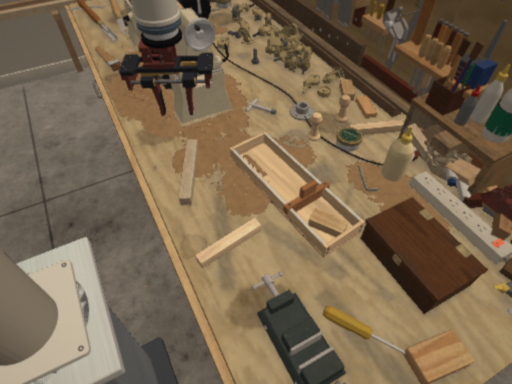

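The scene view shows the open gripper at (178,112), above and in line with the blank at (188,170). The divider is in the tray at about -0.059, and the offcut and short blank haven't moved. Next I grasp the long blank.

```bash
python3 - <<'E'
from h import *
x,y=.4315,.2289
if movel([x,y,.006],v=.12,until_force=8): st("CONTACT")
else:
    st("down");command_gripper(0);st("grip")
    movel([x,y,.13]);st("lift")
    q=get_ee_rot();M=R.from_quat(np.roll(q,-1)).as_matrix();s=np.sign(M[:2,0]@TX)
    p=tw(0,.0615,.13);movel(p,v=.2);move_pose(p,quat(s*TX));st("over bay")
cv2.imwrite("pics/s3.png",cv2.resize(read_camera("scene")[70:270,150:400,::-1],None,fx=3,fy=3,interpolation=2))
E
```

```text
down t 13.53 tcp [0.4319 0.2291 0.0065] w 53.1 F [-0.4 -0.8  0.5]
grip t 14.04 tcp [0.4315 0.2289 0.0062] w 28.0 F [-1.   0.5  3.7]
lift t 15.02 tcp [0.4309 0.2286 0.1293] w 27.9 F [ 0.5 -0.2 -0.9]
over bay t 16.9 tcp [0.6212 0.1119 0.1301] w 27.8 F [ 0.  -0.8 -0.2]
```

View pics/s3.png

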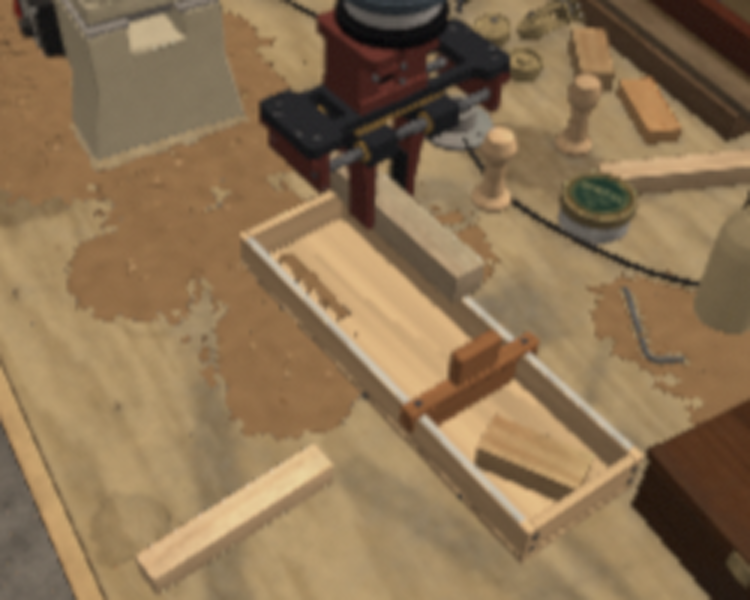

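The blank is held level and parallel to the tray, with its near end's top edge at crop about (458,268)–(490,262). I'll check that end against the bay, correct for it and lower.

```bash
python3 - <<'E'
from h import *
for c,z in(((456,266),.152),((488,245),.152),((462,296),.124)):
    w=ray("scene",((c[0]+.5)/3-.5+150,(c[1]+.5)/3-.5+70),z)[:2]-C;print(c,"x",w@TX,"y",w@TY)
E
```

```text
(456, 266) x -0.008642186280415333 y -0.0336744376032086
(488, 245) x 0.024176738222879905 y -0.030750564695702323
(462, 296) x -0.00483003179581821 y -0.03993529707454427
```

The end reads about 3–8 mm left of nominal, so I shift 3 mm right. That leaves clearance both ways.

```bash
python3 - <<'E'
from h import *
y=.0585
movel(tw(0,y,.06),v=.12);st("hover")
hit=movel(tw(0,y,.0155),v=.05,until_force=6);st(f"low hit={hit}")
cv2.imwrite("pics/s4.png",cv2.resize(read_camera("scene")[70:270,150:400,::-1],None,fx=3,fy=3,interpolation=2))
E
```

```text
hover t 17.68 tcp [0.6225 0.1085 0.0603] w 27.6 F [ 0.  -0.1 -0.5]
low hit=False t 18.73 tcp [0.6223 0.1085 0.0158] w 27.8 F [-0.7  0.6 -1. ]
```

View pics/s4.png

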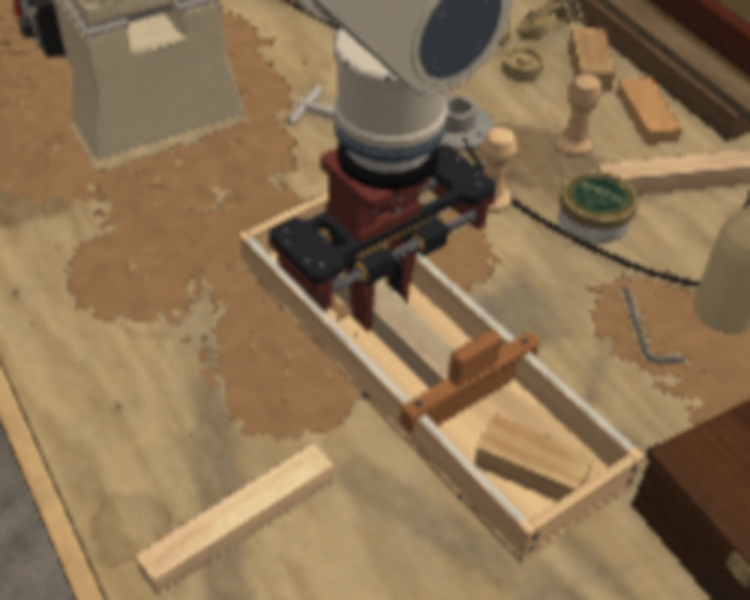

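The blank is inside the bay, well left of the divider (crop ~(450,370)), with no contact force. I'll touch down, release, withdraw and check.

```bash
python3 - <<'E'
from h import *
y=.0585
movel(tw(0,y,.0135),v=.02,until_force=5);st("touch")
command_gripper(.5);st("open");movel(tw(0,y,.2));
move_pose([.35,-.4,.3],get_ee_rot());wait(.3);st("away")
a=read_camera("scene")[90:270,200:400,::-1];b=read_camera("top")[115:215,150:350,::-1]
cv2.imwrite("pics/s5.png",np.vstack([cv2.resize(b,None,fx=3,fy=3,interpolation=2),cv2.resize(a,(600,300*9//10),interpolation=2)]))
E
```

```text
touch t 19.02 tcp [0.6227 0.1086 0.0142] w 28.0 F [ 0.3 -0.8  3.5]
open t 19.51 tcp [0.622  0.1084 0.0134] w 43.9 F [-0.2 -0.3  0.7]
away t 23.3 tcp [ 0.3503 -0.3998  0.2999] w 44.4 F [-0.7  0.   0.1]
```

View pics/s5.png

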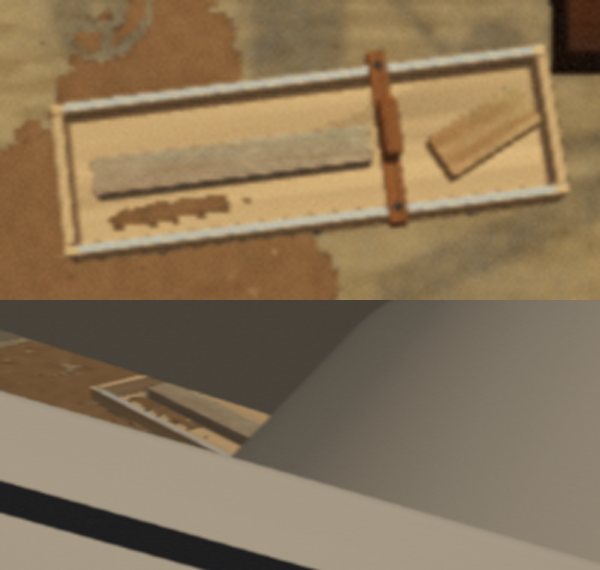

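The top crop shows the long blank flat and lengthwise in the left bay, from (93,175) to (370,145), clear of the end wall and the divider. The divider is at x≈387 and the offcut hasn't moved, from (430,145) to (540,120). The arm is clear, so I hand in.

```bash
python3 -c "
from station import *
print(get_time(),get_ft_force());job_done()"
```

```text
23.4 [-0.75751915 -0.12005934 -0.15521821]
the job is handed in; nothing more can be done
```

The job is handed in at 23.4 s on the robot clock. The divider is moved right, the long blank lies in the left bay, and the offcut lies in the right bay with the divider between them.

- **Divider:** I pinched it by its grip and slid it from about +0.067 to about -0.06. The camera reading afterwards was -0.060, inside the -0.084 to -0.033 window.
- **Blank:** I picked the longer one, measured at 208 × 27 mm, and laid it flat and lengthwise. It touched down at the expected height with about 3.5 N.
- **Last check:** The final top picture showed the blank clear of the end wall and the divider, and the offcut where it started. The gripper had been withdrawn well away.
- **Weak or disagreeing checks:**
  - The arm blocked most of the final scene picture, so the last check rests on the top view alone.
  - Before lowering, the scene view put the blank's near end 3–8 mm further left than expected. I shifted 3 mm right to allow for it, and the blank went in without contact.

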